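Lay out the mixing spatula and present the knobbed jar on the dental materials carousel

TASK

Get the cement-mixing place ready: pick up the flat-bladed spatula from the table and lay it flat (do not drop it) in the empty compartment of the instrument tray, along the compartment and the same way round as the mirror beside it, and let go of it. Then take hold of the tall knob on the only knobbed jar of the carousel and turn the carousel until that jar stands at the front, right in line with the index tongue on the carousel's base. Finish with the knob still gripped, holding the turntable still there; leave the other things where they are.

Things in the scene. Friction and masses are not known exactly. Their poses are not given: they have to be found in the camera images.
- spatula: steel mixing spatula lying on the table, 150 mm long: square-section handle 100 x 12 x 12 mm, then a thin neck and a flat round-ended blade 24 mm wide, 3 mm thick. Origin at mid-length on the underside; its x axis runs along it towards the blade (handle from x = -75 to +25 mm, blade tip at +75 mm), z up. 35 to 70 g. It may lie in either of two rows, the brush lying in the other
- spatula_grip (a point): point inside the spatula's handle near its centre of mass, 15 mm behind the origin towards the handle end and 6 mm above the underside
- spatula_tip (a point): tip of the spatula's blade, 75 mm ahead of the origin, 1.5 mm above the underside
- tray: fixed aluminium instrument tray with two long parallel compartments; outside 210 x 124 x 16 mm, walls 4 mm, floor 4 mm thick. Origin at the centre of its underside; x along the compartments, away from the robot; y to the left, across the compartments. The left (+y) compartment is empty, the mirror lies in the right one
- empty_compartment (a point): centre of the empty compartment's floor, 4 mm above the table; axes as the tray's. The compartment is 202 mm long inside (x), 56 mm wide (y) and 12 mm deep
- mirror: mouth mirror lying in the tray's right compartment, 145 mm long: handle 12 x 12 mm, a round mirror head 22 mm across at its +x end, which points towards the tray's +x (far) end. Origin on its underside. To be left alone
- brush: small brush beside the spatula, 150 mm long: the same kind of handle but ending in a narrow ferrule and a 6 mm wide white tuft. Origin at mid-length on the underside, x towards the tuft. To be left alone
- turntable (a joint): angle of the carousel's turntable about its vertical axis, rad, growing counterclockwise seen from above; at 0 (or any whole turn) the knobbed jar is at the front. It turns freely both ways (from any start there is at least a whole turn of room either way) with light friction: about 1 N at the knob. It stays where it is left but a touch moves it
- carousel_base: fixed round base of the carousel, 200 mm across and 16 mm high. Origin on the turning axis at table height. An index tongue 20 mm wide sticks out of its rim by about 31 mm along the base's -x direction: this is the front. Above it the turntable, a disc 204 mm across, top 30 mm above the table, carries six amber jars with black lids 44 mm across standing in a ring of radius 75 mm (60 degrees apart), fastened to it; lid tops 90 mm above the table; a central post 75 mm high
- knob: upright cylindrical aluminium knob, 20 mm across and 40 mm high, on the lid of the one knobbed jar (the other five lids are flat); it is pinned to the turntable, swivels freely about its own upright axis in the hand (a grip need not turn with the carousel), and moves with the turntable in a circle of radius 75 mm. Origin in the knob's axis 112 mm above the table, a good height to grip; it stands from 90 mm to 130 mm above the table
- front_place (a point): where the knob's origin is when the knobbed jar stands at the front: 75 mm from the carousel's axis towards the index tongue, 112 mm above the table
- dish: small glass mixing dish, 56 mm across, 30 mm high, behind the tray; to be left alone
- slab: glass mixing slab 100 x 75 x 14 mm, lying flat behind the tray; to be left alone
- bottle: white bottle, 48 mm across, 110 mm high, far right; to be left alone
- cup: white cup 70 mm across, 85 mm high, left of the carousel; to be left alone
- pot: low white jar with a steel lid, 56 mm across, 45 mm high, left of the carousel; to be left alone
Things that resemble listed ones, but are neither listed nor needed, are in the scene too. Leave any blue or red look-alike of the spatula alone.

How it is judged:
By the outcome, as a careful person would: the job done as asked, in the order asked, and still so for the second after the job is handed in, while the arm keeps its last pose, push and grip.
It also fails if it takes over 54 s, if anything falls off the work surface, if the arm or the gripper's body presses on something with over 40 N, if the wrist force passes 120 N, or if a joint passes its speed limit or range.

ROBOT

A 7-joint arm with a two-finger parallel gripper is mounted at the origin on the work surface. World frame = base frame: x ahead of the robot, y to its left, z up, the work surface at z = 0. Lengths are in m, angles in rad, forces in N, time in s.
With the tool pointing down it reaches from about 0.35 to 0.9 m from the base axis. Payload 8.1 kg.
Tool frame: the origin (TCP) lies midway between the tips of the shut fingers; the grasp point (between the pads) lies arm.grasp_offset behind it (arm.grasp_offset is the distance from the TCP to the grasp point, in m); z points along the fingers, y is the line along which they close (so a half turn about z gives the same grasp; the last joint's range is limited). The gripper opens to 92 mm and grips with 3 to 60 N. Pads are 19 mm wide; open, the fingers measure 130 mm over their backs; the gripper's body (75 mm by 190 mm) begins 47 mm behind the grasp point.
Start: joints at [-1.42, 0.434, 0.025, 1.573, -0.012, 1.134, -0.075], TCP at [0.157, 0.605, 0.227] pointing down, gripper open.
Joint ranges: [-2.62, 2.62], [-0.44, 2.09], [-1.27, 1.32], [0.08, 2.57], [-1.32, 4.46], [0.12, 2], [-2.74, 2.74]. Speed limits (rad/s): [2.22, 2.22, 3.01, 3.01, 3.14, 3.14, 3.14].

INTERFACE

Orientations are given as a rotation vector (axis times angle).
In Python, from cell import observe, imaging, arm gives the robot as it stands.
- The arm moves only by the tool apply_moves, never from a script. Its argument "commands" is a list of rows, each a list of 5 numbers: the opening in per cent of the stroke, from 0 (shut) to 100 (fully open), then the shift along the world's x, y, z in units of 0.06 m (1.0 is 0.06 m), then the turn about the world's z in units of 0.5 rad (1.0 is 0.5 rad). A call has 1 to 12 rows; each row shifts and turns the commanded pose from where the row before left it; what a row does not reach is not made up. A row lasts 1/8 s, in which the tool goes at most 62.5 mm and 10.7 degrees, less where a joint would pass 70% of its speed; a pose out of reach is approached as far as the arm can. A call with a number of a shift or a turn outside -1 to 1 is refused whole. A call with a gripper value outside its range is refused whole. The fingers move at their own pace and stop on an object; "newtons" is the grip in N (left out, the last holds). Time passes only in rows, so rows that do not move let the fingers close. It gives the time, the measured TCP pose, the force, the opening and the grip force at its end, in the units of the state.
- observe(): the state, without advancing time (a new reading comes with each control period).
- imaging.get_image(name): name is "scene" or "top" or "wrist"; returns (picture, depth): 384x512x3 uint8, red, green, blue; 384x512 float32, m along the optical axis (not along the pixel's ray), 0 where there is no reading.
- imaging.camera_params(name): a dict with "camera_matrix" (3x3 intrinsics, pixels), "origin" and "rotation" of the camera in the world; the wrist camera has in their place "tool_from_camera" (4x4, takes a point from camera to tool coordinates, whose origin is the TCP and whose axes are the flange's). Camera axes: x right, y up, looking along -z (the intrinsics and any distortion apply to the point x, -y, -z); pixel columns grow to the right and rows downward; lengths in m; the calibration is good to about 2 mm. A picture is of the moment at which its call begins: read the wrist's pose just before it. camera_params takes no time and is no camera call.
- arm.sign_off(): hands the job in; it is judged then, once.
The state is a dict: "clock": time; "joints": joint angles; "dq": joint speeds; "joint_efforts": joint torques, N m; "position": TCP position; "ee_rot": TCP orientation; "force": force on the tool from outside, world axes, zero at the start; "ft_torque": the same for the moment, N m; "width": opening from 0.0 (shut) to 1.0 (fully open); "gripper_force": force on a finger pad.
Only numpy, scipy, OpenCV 4.12 (cv2) and the standard library are available. Lean on these libraries where they do the work, as an engineer would, in place of code of your own. Each camera call takes 0.05 s, during which the arm holds its last target. There are 200 camera calls.

## Working session

There is one attempt and no reset: what is moved stays moved. The work goes in short steps, Python scripts to look and compute and a tool call to move; the robot and the scene stay as the last step left them, time stands still between calls to the robot, and variables do not carry over. Pictures are saved under pics/ and viewed, at most 10 in all, crops included, and the job is handed in when it is done.

Besides the shell and the picture viewer there is one more tool, called after "Call:" as name(argument=value, ...), one argument or row to a line, values as JSON. apply_moves: Moves the arm, as the interface text tells. Its arguments: {"type":"object","properties":{"commands":{"type":"array"},"newtons":{"type":"number"}},"required":["commands"]}

```bash
mkdir -p pics; cat > h.py <<'E'
import numpy as np, cv2
from cell import observe, imaging, arm
from scipy.spatial.transform import Rotation as R
def cam(name, s=None):
    p=imaging.camera_params(name)
    if name=="wrist":
        T=np.eye(4); T[:3,:3]=R.from_rotvec(s["ee_rot"]).as_matrix(); T[:3,3]=s["position"]
        C=T@np.array(p["tool_from_camera"]); return np.array(p["camera_matrix"]),C[:3,3],C[:3,:3],p
    return np.array(p["camera_matrix"]),np.array(p["origin"]),np.array(p["rotation"]),p
def grab(name):
    s=observe(); im,d=imaging.get_image(name); return s,im,d,cam(name,s)
def cloud(d,c):
    K,o,Rm,_=c; v,u=np.mgrid[:d.shape[0],:d.shape[1]]
    x=(u-K[0,2])/K[0,0]*d; y=(v-K[1,2])/K[1,1]*d
    return np.stack([x,-y,-d],-1)@Rm.T+o
def ray(u,v,z,c):
    K,o,Rm,_=c; r=Rm@np.array([(u-K[0,2])/K[0,0],-(v-K[1,2])/K[1,1],-1.])
    return o+r*(z-o[2])/r[2]
E
python3 - <<'E'
from h import *
s,im,d,c=grab("top"); np.savez("top.npz",im=im,d=d)
print(s["clock"],s["position"],s["ee_rot"],s["width"],c, getattr(arm,"grasp_offset",None))
cv2.imwrite("pics/top1.png",cv2.resize(im[...,::-1],(800,600),interpolation=cv2.INTER_CUBIC))
print(imaging.camera_params("wrist"))
E
```

```text
0.0 [0.15685681 0.60446508 0.22592616] [-3.97733877e-01 -3.11626366e+00  2.51501474e-03] 0.9987629511717382 (array([[427.54495176,   0.        , 251.73772608],
       [  0.        , 427.54495176, 188.3771474 ],
       [  0.        ,   0.        ,   1.        ]]), array([0.33067978, 0.00340585, 1.27223772]), array([ 0.15646853, -0.15509946, -1.56483892]), {'camera_matrix': array([[427.54495176,   0.        , 251.73772608],
       [  0.        , 427.54495176, 188.3771474 ],
       [  0.        ,   0.        ,   1.        ]]), 'origin': array([0.33067978, 0.00340585, 1.27223772]), 'rotation': array([ 0.15646853, -0.15509946, -1.56483892])}) 0.0188
{'camera_matrix': array([[271.96983249,   0.        , 254.46686988],
       [  0.        , 271.96983249, 190.59478712],
       [  0.        ,   0.        ,   1.        ]]), 'tool_from_camera': array([[ 4.70889839e-04,  9.62826709e-01,  2.70119430e-01,
         7.31214150e-02],
       [ 9.99999726e-01, -6.07533912e-04,  4.22258283e-04,
        -1.52716419e-04],
       [ 5.70668267e-04,  2.70119157e-01, -9.62826732e-01,
        -1.57015089e-01],
       [ 0.00000000e+00,  0.00000000e+00,  0.00000000e+00,
         1.00000000e+00]])}
```

View pics/top1.png

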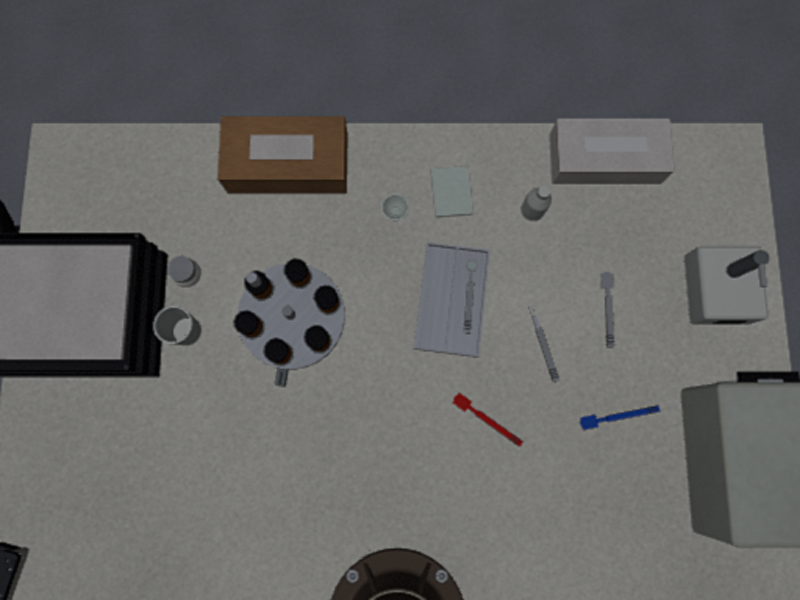

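The top view shows the grey spatula (blade up) at about (607,275)–(610,345) and the brush at (533,308)–(556,380). The tray is centred at (452,300) with its left compartment empty. The carousel is at about (290,312), with the knobbed jar at (257,282) and the tongue at (281,378).

```bash
cat > fix.py <<'E'
E
sed -i 's/return np.array(p\["camera_matrix"\]),np.array(p\["origin"\]),np.array(p\["rotation"\]),p/r=np.array(p["rotation"]); r=R.from_rotvec(r).as_matrix() if r.size==3 else r; return np.array(p["camera_matrix"]),np.array(p["origin"]),r,p/' h.py
python3 - <<'E'
from h import *
f=np.load("top.npz"); d=f["d"]; im=f["im"]; c=cam("top"); P=cloud(d,c)
k=512/800
def g(n,u,v,z): print(n, ray(u*k,v*k,z,c).round(4), P[int(v*k),int(u*k)].round(4))
for a in [("sp blade tip",607,272,.003),("sp end",610,347,.01),("br tip",532,307,.005),("br end",556,381,.01),
 ("trayFL",429,244,.016),("trayFR",488,249,.016),("trayNR",478,356,.016),("trayNL",415,350,.016),("knobtop",251,274,.13),("post",289,312,.075),("tongue",281,384,.016),
 ("mir far",471,262,.01),("mir near",467,335,.01)]: g(*a)
# lids
Z=P[...,2]; m=((Z>.084)&(Z<.097)&(d>0)).astype(np.uint8)
n,l,st,ce=cv2.connectedComponentsWithStats(m)
for i in range(1,n):
    if st[i,4]>60: q=P[l==i]; print(st[i,4],np.median(q,0).round(4),ce[i]/k)
E
```

```text
sp blade tip [ 0.6304 -0.4122  0.003 ] [ 0.6305 -0.4105  0.0037]
sp end [ 0.4827 -0.4064  0.01  ] [ 0.4824 -0.4037  0.0147]
br tip [ 0.5607 -0.2627  0.005 ] [ 0.5622 -0.2614  0.0046]
br end [ 0.4185 -0.301   0.01  ] [ 0.4204 -0.2965  0.0189]
trayFL [ 0.6833 -0.0648  0.016 ] [ 0.6844 -0.0633  0.0138]
trayFR [ 0.6732 -0.1795  0.016 ] [ 0.6798 -0.1814 -0.0038]
trayNR [ 0.4649 -0.1549  0.016 ] [ 0.4674 -0.1523  0.0154]
trayNL [ 0.4762 -0.0363  0.016 ] [ 0.4776 -0.035   0.0033]
knobtop [0.5967 0.2543 0.13  ] [0.5975 0.2559 0.1307]
post [0.5386 0.1942 0.075 ] [0.5407 0.1972 0.0739]
tongue [0.4124 0.2143 0.016 ] [0.4145 0.2167 0.0167]
mir far [ 0.6487 -0.1465  0.01  ] [ 0.6505 -0.1451  0.0114]
mir near [ 0.5055 -0.1357  0.01  ] [ 0.5076 -0.1337  0.0041]
185 [0.5424 0.4504 0.0896] [145.27871622 308.11655405]
181 [0.6148 0.1835 0.0902] [294.75138122 269.43197514]
117 [0.5866 0.2493 0.09  ] [256.70405983 283.53365385]
185 [0.5641 0.1279 0.0898] [324.76351351 296.59628378]
187 [0.518  0.2704 0.0899] [244.87800802 321.90006684]
192 [0.4913 0.1431 0.0901] [315.34830729 336.70247396]
191 [0.4674 0.2148 0.0901] [274.79548429 349.84456806]
218 [ 0.2741 -0.5305  0.0908] [704.96702982 462.53583716]
```

Call:
apply_moves(
  commands=[
    [100,0.4,-0.4,0,0],
    [100,0.5,-0.8,0,0.1],
    [100,0.5,-0.8,0,0.1],
    [100,0.5,-0.8,0,0.1],
    [100,0.5,-0.8,0,0.1],
    [100,0.5,-0.8,0,0],
    [100,0.5,-0.8,0,0],
    [100,0.5,-0.8,0,0],
    [100,0.5,-0.8,0,0],
    [100,0.5,-0.8,0,0],
    [100,0.3,-0.8,0,0],
    [100,0.2,-0.8,0,0],
  ],
  newtons=20,
)

```text
clock: 1.55
position: [0.4813, 0.0512, 0.2264]
ee_rot: [-0.085, -3.14, 0.0]
force: [-0.9, 0.5, -0.1]
width: 1.0
gripper_force: 0.0
```

Call:
apply_moves(
  commands=[
    [100,0.2,-0.9,0,0],
    [100,0.2,-0.9,0,0],
    [100,0.2,-0.9,0,0],
    [100,0.2,-0.9,0,0],
    [100,0.1,-0.9,0,0],
    [100,0.1,-0.9,0,0],
    [100,0,-0.9,-0.3,0],
    [100,0,-0.9,-0.3,0],
    [100,0,-0.4,0,0],
    [100,0,0,0,0],
  ],
)

```text
clock: 2.8
position: [0.5394, -0.4054, 0.1897]
ee_rot: [-0.09, -3.138, 0.001]
force: [0.6, 1.2, 0.1]
width: 0.998
gripper_force: 0.0
```

```bash
python3 - <<'E'
from h import *
s,im,d,c=grab("wrist"); np.savez("w1.npz",im=im,d=d)
print(s["position"],s["ee_rot"],s["force"])
cv2.imwrite("pics/w1.png",im[...,::-1])
P=cloud(d,c); Z=P[...,2]; m=((Z>.0075)&(Z<.02)&(d>0)&(np.hypot(P[...,0]-.5415,P[...,1]+.407)<.09)).astype(np.uint8)
n,l,st,_=cv2.connectedComponentsWithStats(m)
for i in range(1,n):
    if st[i,4]>300:
        q=P[l==i]; print(st[i],q.mean(0),np.percentile(q,[1,50,99],axis=0).round(4)); mm=q[:,:2].mean(0);u,sv,vt=np.linalg.svd(q[:,:2]-mm,full_matrices=False); a=(q[:,:2]-mm)@vt.T; print(mm,vt,a.min(0),a.max(0))
E
```

```text
[ 0.53936796 -0.40540361  0.1896838 ] [-9.02677444e-02 -3.13824450e+00  8.70042925e-04] [0.56468798 1.18154769 0.11707332]
[247 130  12  79 741] [ 0.53177048 -0.40710013  0.01078574] [[ 0.4854 -0.4135  0.0088]
 [ 0.5305 -0.4071  0.0108]
 [ 0.5825 -0.4005  0.0125]]
[ 0.53177048 -0.40710013] [[ 0.99963301 -0.02708968]
 [ 0.02708968  0.99963301]] [-0.04755209 -0.00634725] [0.05253812 0.00609282]
```

View pics/w1.png

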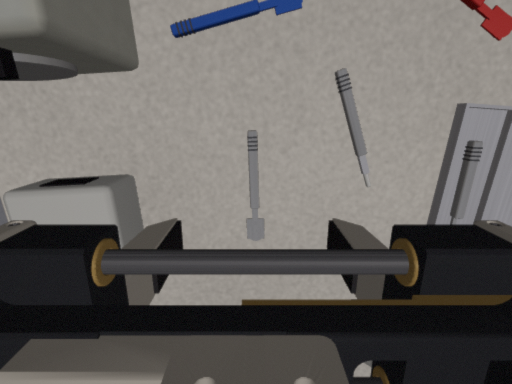

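The wrist view shows the spatula directly ahead, handle top at (253,132) and blade at (255,230). The brush at (350,125) is well clear, and the space for the fingers is free.

Call:
apply_moves(
  commands=[
    [50,0.08,-0.03,-0.4,0.05],
    [50,0,0,-0.6,0],
    [50,0,0,-0.6,0],
    [50,0,0,-0.6,0],
    [50,0,0,-0.4,0],
    [50,0,0,-0.3,0],
    [50,0,0,0,0],
    [50,0,0,0,0],
  ],
)

```text
clock: 3.85
position: [0.5465, -0.405, 0.0178]
ee_rot: [0.045, 3.14, -0.001]
force: [0.4, -0.8, 0.7]
width: 0.503
gripper_force: 0.0
```

Call:
apply_moves(
  commands=[
    [50,-0.03,-0.03,-0.12,0],
    [50,0,0,-0.11,0],
    [50,0,0,0,0],
    [0,0,0,0,0],
    [0,0,0,0,0],
    [0,0,0,0,0],
    [0,0,0,0,0],
    [0,0,0,0,0],
    [0,0,0,0,0],
  ],
  newtons=25,
)

```text
clock: 4.97
position: [0.544, -0.4066, 0.003]
ee_rot: [0.045, 3.141, 0.0]
force: [-0.1, 0.6, 1.6]
width: 0.129
gripper_force: 25.0
```

Call:
apply_moves(
  commands=[
    [0,0,0,0.4,0],
    [0,0,0,0.7,0],
    [0,0,0.3,0.7,0],
    [0,0,0.7,0.4,0],
    [0,0.05,0.8,0,-0.05],
    [0,0.05,0.8,0,-0.05],
    [0,0.1,0.8,0,-0.05],
    [0,0.1,0.8,0,-0.05],
    [0,0,0.7,0,0],
    [0,0,0.5,0,0],
    [0,0,0,0,0],
    [0,0,0,0,0],
  ],
)

```text
clock: 6.48
position: [0.5619, -0.0834, 0.135]
ee_rot: [0.203, 3.135, -0.001]
force: [0.3, 0.4, -1.0]
width: 0.125
gripper_force: 25.0
```

```bash
python3 - <<'E'
from h import *
s,im,d,c=grab("wrist"); np.savez("w2.npz",im=im,d=d)
print(s["position"],s["ee_rot"],s["force"],s["width"],s["gripper_force"])
cv2.imwrite("pics/w2.png",im[...,::-1])
P=cloud(d,c); Z=P[...,2]
# wall tops in rows
yaw=-.128; o=np.array([.5745,-.1089]); Q=(P[...,:2]-o)@np.array([[np.cos(yaw),-np.sin(yaw)],[np.sin(yaw),np.cos(yaw)]])
for x0 in (-.09,-.07,-.05,-.03,-.01,.03,.06,.09):
    m=(abs(Q[...,0]-x0)<.008)&(d>0)&(abs(Q[...,1])<.075)&(Z<.03)
    b=np.round(Q[...,1][m]/.004).astype(int); z=Z[m]
    print(x0,[(int(k*4),int(round(1000*np.median(z[b==k])))) for k in np.unique(b)])
E
```

```text
[ 0.56185984 -0.08341328  0.13502269] [ 2.02994012e-01  3.13491116e+00 -8.69919541e-04] [ 0.28205896  0.37156955 -1.02405998] 0.12538469337813601 24.99964714050293
-0.09 [(-76, -1), (-72, -1), (-68, -1), (-64, -1), (-60, 15), (-56, 14), (-52, 3), (-48, 3), (-44, 3), (-40, 3), (-36, 3), (-32, 3), (-28, 3), (-24, 3), (-20, 3), (-16, 3), (-12, 3), (-8, 3), (-4, 3), (0, 4), (4, 12), (8, 3), (12, 3), (16, 3), (20, 3), (24, 3), (28, 3), (32, 3), (36, 3), (40, 3), (44, 3), (48, 3), (52, 3), (56, 3), (60, 4), (64, 15), (68, -1), (72, -1), (76, -1)]
-0.07 [(-76, -1), (-72, -1), (-68, -1), (-64, -1), (-60, 15), (-56, 13), (-52, 3), (-48, 3), (-44, 3), (-40, 3), (-36, 3), (-32, 3), (-28, 3), (-24, 3), (-20, 3), (-16, 3), (-12, 3), (-8, 3), (-4, 3), (0, 4), (4, 13), (8, 3), (12, 3), (16, 3), (20, 3), (24, 3), (28, 3), (32, 3), (36, 3), (40, 3), (44, 3), (48, 3), (52, 3), (56, 3), (60, 4), (64, 15), (68, -1), (72, -1), (76, -1)]
-0.05 [(-76, -1), (-72, -1), (-68, -1), (-64, -1), (-60, 15), (-56, 13), (-52, 3), (-48, 3), (-44, 3), (-40, 3), (-36, 15), (-32, 15), (-28, 15), (-24, 3), (-20, 3), (-16
[... 505 characters left out ...]
, -1)]
-0.01 [(-76, -1), (-72, -1), (-68, -1), (-64, -1), (-60, 15), (-56, 13), (-52, 3), (-48, 3), (-44, 3), (-40, 3), (-36, 14), (-32, 15), (-28, 15), (-24, 6), (-20, 3), (-16, 3), (-12, 3), (-8, 3), (-4, 3), (0, 3), (4, 13), (8, 3), (12, 3), (36, 3), (40, 3), (44, 3), (48, 3), (52, 3), (56, 3), (60, 4), (64, 15), (68, -1), (72, -1), (76, -1)]
0.03 [(-76, 0), (-72, -1), (-68, -1), (-64, -1), (-60, 15), (-56, 11), (-52, 3), (-48, 3), (-44, 3), (-40, 3), (-36, 2), (-32, 15), (-28, 15), (-24, 9), (-20, 3), (-16, 3), (-12, 3), (-8, 3), (-4, 3), (0, 3), (4, 3), (8, 2), (12, 3), (36, 3), (40, 3), (44, 3), (48, 3), (52, 3), (56, 3), (60, 3), (64, 15), (68, -1), (72, -1), (76, -1)]
0.06 []
0.09 []
```

View pics/w2.png

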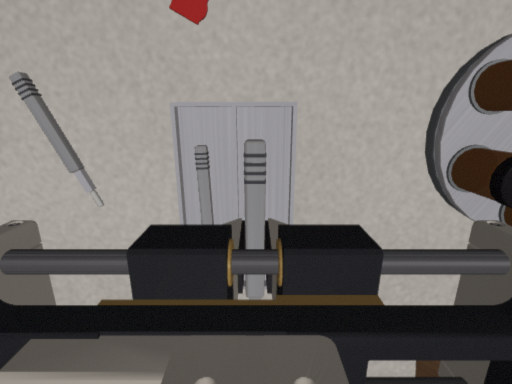

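The spatula is held straight, its handle at (255,140)–(255,230). The compartment it belongs in spans columns 238–292, and the mirror is at (203,150–220).

```bash
python3 - <<'E'
from h import *
f=np.load("w2.npz"); d=f["d"]; c=cam("wrist",observe()); s=observe()
P=cloud(d,c); Z=P[...,2]
Rt=R.from_rotvec(s["ee_rot"]).as_matrix(); T=(P-s["position"])@Rt
for v,u in [(250,150),(250,200),(250,225),(270,150),(270,215),(290,350),(225,238),(235,235),(285,275),(240,360)]: print(u,v,T[v,u].round(3))
m=(Z>.12)&(Z<.15)&(d>0); m[222:]=0
q=P[m]; p=np.polyfit(q[:,0],q[:,1],1); print(len(q),np.percentile(q,[1,50,99],axis=0).round(4),p, np.arctan(p[0]))
h=q[q[:,2]>.135]; print("mid y at x=.5619",np.polyval(p,.5619))
yaw=-.128; o=np.array([.5745,-.1089]); M=np.array([[np.cos(yaw),-np.sin(yaw)],[np.sin(yaw),np.cos(yaw)]])
Q=(q[:,:2]-o)@M; print("tray frame y",np.percentile(Q,[1,50,99],axis=0).round(4))
# tray wall fits
Qa=(P[...,:2]-o)@M
for lo,hi in((-.064,-.052),(.058,.07)):
    w=(Z>.0145)&(Z<.02)&(Qa[...,1]>lo)&(Qa[...,1]<hi)&(abs(Qa[...,0])<.1)&(d>0); a=Qa[w]; print(np.polyfit(a[:,0],a[:,1],1),a.min(0))
E
```

```text
150 250 [ 0.036 -0.03  -0.087]
200 250 [ 0.037 -0.015 -0.088]
225 250 [ 0.036 -0.008 -0.088]
150 270 [ 0.03  -0.03  -0.088]
215 270 [ 0.03  -0.011 -0.089]
350 290 [ 0.024  0.028 -0.088]
238 225 [ 0.011 -0.01  -0.011]
235 235 [ 0.012 -0.01  -0.025]
275 285 [ 0.007  0.008 -0.063]
360 240 [ 0.037  0.031 -0.083]
1802 [[ 0.5027 -0.0926  0.135 ]
 [ 0.5247 -0.0792  0.1429]
 [ 0.5519 -0.0713  0.1444]] [-0.12000617 -0.01625094] -0.11943500446937144
mid y at x=.5619 -0.08368239968162575
tray frame y [[-0.0753  0.013 ]
 [-0.0532  0.0231]
 [-0.0269  0.033 ]]
[-0.0001714  -0.05728936] [-0.09960469 -0.05959572]
[0.00559827 0.06257971] [-0.09937787  0.05839012]
```

Call:
apply_moves(
  commands=[
    [0,0.08,0.14,-0.3,0],
    [0,0,0,-0.5,0],
    [0,0,0,-0.5,0],
    [0,0,0,-0.4,0],
    [0,0,0,-0.2,0],
    [0,0,0,0,0],
    [0,0,0,0,0],
  ],
)

```text
clock: 7.4
position: [0.5673, -0.0744, 0.0215]
ee_rot: [0.203, 3.134, 0.0]
force: [0.1, -0.5, -1.3]
width: 0.128
gripper_force: 25.0
```

Call:
apply_moves(
  commands=[
    [0,0,0,-0.12,0],
    [0,0,0,-0.06,0],
    [0,0,0,-0.03,0],
    [0,0,0,-0.02,0],
    [0,0,0,0,0],
    [0,0,0,0,0],
  ],
)

```text
clock: 8.15
position: [0.5668, -0.0742, 0.0072]
ee_rot: [0.202, 3.135, 0.0]
force: [0.3, 0.4, -0.5]
width: 0.121
gripper_force: 25.0
```

Call:
apply_moves(
  commands=[
    [0,0,0,-0.015,0],
    [0,0,0,0,0],
    [0,0,0,0,0],
  ],
)

```text
clock: 8.52
position: [0.5669, -0.0742, 0.0069]
ee_rot: [0.202, 3.135, 0.001]
force: [-2.9, 0.2, 9.6]
width: 0.128
gripper_force: 25.0
```

Call:
apply_moves(
  commands=[
    [22,0,0,0,0],
    [22,0,0,0,0],
    [22,0,0,0,0],
    [22,0,0,0,0],
    [22,0,0,0.1,0],
    [22,0,0,0.3,0],
    [22,0,0,0.6,0],
    [50,0,0,0.9,0],
    [50,0,0,0.9,0],
    [100,0,0,0.6,0],
    [100,0,0,0,0],
  ],
)

```text
clock: 9.9
position: [0.5685, -0.0748, 0.2145]
ee_rot: [0.202, 3.128, 0.001]
force: [0.0, 0.6, -0.1]
width: 0.607
gripper_force: 0.0
```

```bash
python3 - <<'E'
from h import *
s,im,d,c=grab("top"); np.savez("t2.npz",im=im,d=d)
s,iw,dw,cw=grab("wrist")
print(s["position"],s["ee_rot"],s["force"],s["width"])
cv2.imwrite("pics/t2.png",cv2.hconcat([cv2.resize(im[130:260,130:330,::-1],(600,390)),]))
cv2.imwrite("pics/w3.png",iw[...,::-1])
E
```

```text
[ 0.56739501 -0.07436378  0.21241614] [2.02245981e-01 3.13150099e+00 1.03768746e-03] [-0.71494089  0.24362568 -0.42986961] 0.6464495169762825
```

View pics/w3.png

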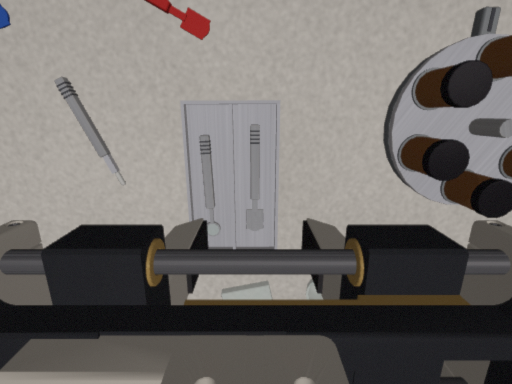

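The spatula lies flat in the left compartment, handle at (255,125) and blade at (255,220), parallel to the mirror and the same way round. Next is the knob.

Call:
apply_moves(
  commands=[
    [70,0.05,0.5,0,0],
    [70,0.05,0.9,0,0],
    [70,0.05,0.9,0,0],
    [70,0.05,0.9,0,0],
    [70,0.1,0.9,0,0],
    [70,0.1,0.9,0,0],
    [70,0,0.5,0,0],
    [70,0,0,0,0],
    [70,0,0,0,0],
  ],
)

```text
clock: 11.12
position: [0.5904, 0.2544, 0.2093]
ee_rot: [-0.204, -3.134, 0.003]
force: [0.0, -0.0, -0.4]
width: 0.701
gripper_force: 0.0
```

```bash
python3 - <<'E'
from h import *
s,im,d,c=grab("wrist"); np.savez("w4.npz",im=im,d=d,p=s["position"],r=s["ee_rot"])
print(s["position"],s["ee_rot"],s["width"])
cv2.imwrite("pics/w4.png",im[...,::-1])
P=cloud(d,c); Z=P[...,2]
def comp(lo,hi,cx,cy,r,mn=100):
    m=((Z>lo)&(Z<hi)&(d>0)&(np.hypot(P[...,0]-cx,P[...,1]-cy)<r)).astype(np.uint8)
    n,l,st,_=cv2.connectedComponentsWithStats(m)
    for i in range(1,n):
        if st[i,4]>mn:
            q=P[l==i]; print(lo,st[i],q.mean(0).round(4),q.min(0).round(4),q.max(0).round(4))
            if lo>.08: print("  circ",cv2.minEnclosingCircle(q[:,:2].astype(np.float32)))
comp(.085,.094,.541,.199,.11); comp(.123,.135,.541,.199,.12,20); comp(.07,.08,.541,.199,.02,20)
# tongue: outside radius .104
r=np.hypot(P[...,0]-.541,P[...,1]-.199); m=(r>.104)&(r<.14)&(Z>.009)&(Z<.025)&(P[...,0]<.5)&(d>0)
q=P[m]; print(len(q)); 
if len(q): print(q.mean(0),q.min(0),q.max(0)); v=q[:,:2].mean(0)-[.541,.199]; print(np.arctan2(v[1],v[0])); print(cv2.minAreaRect(q[:,:2].astype(np.float32)))
E
```

```text
[0.59037566 0.25442232 0.20926849] [-2.03706217e-01 -3.13363262e+00  2.83073333e-03] 0.7012898039227451
0.085 [ 176   45   46   50 1796] [0.4706 0.2164 0.0889] [0.4488 0.1946 0.0852] [0.4924 0.2378 0.0914]
  circ ((0.47058695554733276, 0.21601542830467224), 0.021943379193544388)
0.085 [ 109   82   46   47 1643] [0.4937 0.1456 0.089 ] [0.472  0.1236 0.0852] [0.5157 0.1668 0.0916]
  circ ((0.49392256140708923, 0.14506982266902924), 0.022047042846679688)
0.085 [ 242   94   44   45 1561] [0.5203 0.2716 0.0889] [0.4993 0.2502 0.0857] [0.5423 0.2934 0.0912]
  circ ((0.5205464959144592, 0.2716943025588989), 0.022047268226742744)
0.085 [ 114  159   42   41 1335] [0.5665 0.1303 0.0889] [0.5451 0.1074 0.085 ] [0.5886 0.1514 0.0911]
  circ ((0.5669584274291992, 0.1293950378894806), 0.022063886746764183)
0.085 [237 169  41  38 793] [0.5883 0.2569 0.0889] [0.5718 0.2345 0.085 ] [0.6129 0.2778 0.094 ]
  circ ((0.5936403274536133, 0.25628700852394104), 0.021958766505122185)
0.085 [176 198  40  37 837] [0.6116 0.1877 0.0888] [0.595  0.1636 0.085 ] [0.6374 0.2069 0.0912]
  circ ((0.6167391538619995, 0.18531589210033417), 0.021870248019695282)
0.123 [247 189  22  22 358] [0.5929 0.2563 0.1286] [0.5841 0.2466 0.1233] [0.6031 0.266  0.1307]
  circ ((0.5937255620956421, 0.25639963150024414), 0.009939126670360565)
0.07 [191 138  19  19 270] [0.5436 0.201  0.0737] [0.5341 0.1911 0.0702] [0.5534 0.2104 0.0759]
366
[0.42425195 0.21910723 0.01485673] [0.41204336 0.20806055 0.01107602] [0.44012859 0.22890554 0.0179068 ]
2.971038351629906
((0.42563796043395996, 0.21753807365894318), (0.02005782164633274, 0.026211170479655266), 80.33588409423828)
```

View pics/w4.png

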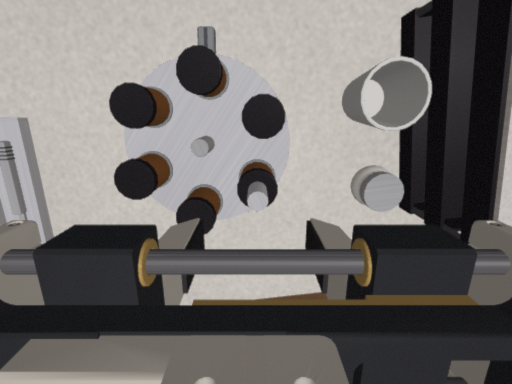

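The wrist view shows the knob at (257,197) just ahead of the open fingers, the tongue at (207,40) and the post at (203,146).

Call:
apply_moves(
  commands=[
    [70,0.05,0.03,-0.4,0],
    [70,0,0,-0.6,0],
    [70,0,0,-0.5,0],
    [70,0,0,-0.35,0],
    [70,0,0,0,0],
    [70,0,0,0,0],
    [0,0,0,0,0],
    [0,0,0,0,0],
    [0,0,0,0,0],
    [0,0,0,0,0],
    [0,0,0,0,0],
    [0,0,0,0,0],
  ],
  newtons=25,
)

```text
clock: 12.68
position: [0.5936, 0.2572, 0.0992]
ee_rot: [-0.203, -3.135, 0.001]
force: [-0.9, -1.6, 1.0]
width: 0.213
gripper_force: 25.0
```

```bash
python3 - <<'E'
from h import *
s,im,d,c=grab("wrist")
print(s["position"],s["ee_rot"],s["width"],s["gripper_force"],s["force"])
P=cloud(d,c); Z=P[...,2]
f=np.load("w4.npz"); c4=cam("wrist",dict(position=f["p"],ee_rot=f["r"]))
A=np.array([.5437,.2006])
for dd,cc in((d,c),(f["d"],c4)):
    P=cloud(dd,cc);Z=P[...,2]
    r=np.hypot(P[...,0]-A[0],P[...,1]-A[1]); m=(r>.105)&(r<.128)&(Z>.0145)&(Z<.025)&(P[...,0]<.5)&(dd>0)
    q=P[m]; 
    if len(q)<30: print(len(q)); continue
    v=q[:,:2]-A; a=np.arctan2(v[:,1],v[:,0])
    for r0 in(.107,.113,.119,.125):
        k=abs(np.hypot(*v.T)-r0)<.003; print(r0,k.sum(),a[k].min(),a[k].max(),(a[k].min()+a[k].max())/2)
E
```

```text
[0.59357641 0.25715374 0.09919396] [-2.02689822e-01 -3.13463262e+00  7.80853007e-04] 0.21310980693022688 25.00015676021576 [-0.8917905  -1.59643546  0.98720503]
0.107 19 2.91256463728648 2.9512821590107823 2.9319233981486312
0.113 55 2.9166700098374316 2.999349438074979 2.9580097239562053
0.119 4 2.9184450321827162 2.944394932877919 2.9314199825303175Traceback (most recent call last):
  File "<stdin>", line 14, in <module>
    return umr_minimum(a, axis, None, out, keepdims, initial, where)
ValueError: zero-size array to reduction operation minimum which has no identity
```

```bash
python3 - <<'E'
import numpy as np
A=np.array([.5437,.2006]); a=np.linspace(.848,3.0,19); a[0]=.848
p=A+.075*np.c_[np.cos(a),np.sin(a)]; print((np.diff(p,axis=0)/.06).round(2).tolist(),p[-1])
E
```

```text
[[-0.12, 0.09], [-0.13, 0.08], [-0.14, 0.06], [-0.14, 0.04], [-0.15, 0.03], [-0.15, 0.01], [-0.15, -0.01], [-0.15, -0.03], [-0.14, -0.04], [-0.14, -0.06], [-0.13, -0.08], [-0.12, -0.09], [-0.11, -0.1], [-0.09, -0.12], [-0.08, -0.13], [-0.06, -0.14], [-0.05, -0.14], [-0.03, -0.15]] [0.46945056 0.211184  ]
```

Call:
apply_moves(
  commands=[
    [0,-0.12,0.09,0,0],
    [0,-0.13,0.08,0,0],
    [0,-0.14,0.06,0,0],
    [0,-0.14,0.04,0,0],
    [0,-0.15,0.03,0,0],
    [0,-0.15,0.01,0,0],
    [0,-0.15,-0.01,0,0],
    [0,-0.15,-0.03,0,0],
    [0,-0.14,-0.04,0,0],
  ],
)

```text
clock: 13.85
position: [0.5176, 0.2707, 0.0992]
ee_rot: [0.203, 3.134, -0.001]
force: [4.7, -6.9, -1.2]
width: 0.208
gripper_force: 25.0
```

Call:
apply_moves(
  commands=[
    [0,-0.14,-0.06,0,0],
    [0,-0.13,-0.08,0,0],
    [0,-0.12,-0.09,0,0],
    [0,-0.11,-0.1,0,0],
    [0,-0.09,-0.12,0,0],
    [0,-0.08,-0.13,0,0],
    [0,-0.06,-0.14,0,0],
    [0,-0.05,-0.14,0,0],
    [0,-0.03,-0.15,0,0],
    [0,0,0,0,0],
    [0,0,0,0,0],
  ],
)

```text
clock: 15.22
position: [0.4701, 0.2112, 0.0992]
ee_rot: [0.202, 3.132, 0.002]
force: [7.3, -2.2, -8.8]
width: 0.212
gripper_force: 25.0
```

```bash
cat > t.py <<'E'
from h import *
import sys
s,im,d,c=grab("wrist"); st,it,dt,ct=grab("top")
print(s["position"],s["width"],s["force"])
np.savez("w5.npz",im=im,d=d,it=it,dt=dt)
def lids(P,d):
    Z=P[...,2]; m=((Z>.085)&(Z<.094)&(d>0)&(np.hypot(P[...,0]-.543,P[...,1]-.2)<.11)).astype(np.uint8)
    n,l,stt,_=cv2.connectedComponentsWithStats(m)
    for i in range(1,n):
        if stt[i,4]>60:
            q=P[l==i]; print("lid",stt[i,4],q.mean(0).round(4),np.round(np.ptp(q[:,:2],axis=0),3))
for dd,cc in((d,c),(dt,ct)):
    P=cloud(dd,cc); lids(P,dd); Z=P[...,2]
    m=(Z>.009)&(Z<.022)&(P[...,0]>.40)&(P[...,0]<.442)&(abs(P[...,1]-.217)<.025)&(dd>0)
    q=P[m]
    for x0 in np.arange(.40,.445,.005):
        k=abs(q[:,0]-x0)<.0025
        if k.sum()>1: print("tongue",x0.round(3),k.sum(),q[k,1].min().round(4),q[k,1].max().round(4),((q[k,1].min()+q[k,1].max())/2).round(4))
a=cv2.resize(im[60:250,160:400,::-1],(720,570),interpolation=cv2.INTER_CUBIC); cv2.imwrite("pics/w5.png",a)
E
python3 t.py
```

```text
[0.4700664  0.21123633 0.0992198 ] 0.21238428089025638 [ 7.3077503  -2.2141893  -8.82899851]
lid 1164 [0.4568 0.2128 0.0889] [0.022 0.041]
tongue 0.41 11 0.2111 0.2182 0.2146
tongue 0.415 123 0.2096 0.2285 0.219
tongue 0.42 129 0.2089 0.228 0.2185
tongue 0.425 125 0.2082 0.2275 0.2178
tongue 0.43 126 0.2075 0.227 0.2172
tongue 0.435 124 0.2069 0.2263 0.2166
tongue 0.44 106 0.2064 0.2258 0.2161
lid 173 [0.6151 0.1883 0.0899] [0.043 0.041]
lid 175 [0.5689 0.13   0.0899] [0.042 0.042]
tongue 0.41 8 0.209 0.2252 0.2171
tongue 0.415 12 0.2087 0.2253 0.217
tongue 0.42 9 0.2083 0.2263 0.2173
tongue 0.425 15 0.2066 0.2262 0.2164
tongue 0.43 14 0.2058 0.2239 0.2148
tongue 0.435 7 0.2063 0.2239 0.2151
tongue 0.44 14 0.1935 0.2237 0.2086
```

View pics/w5.png

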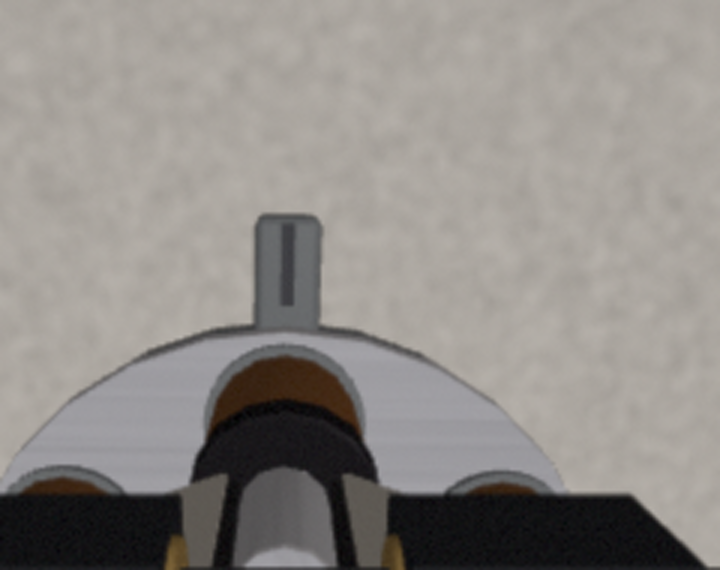

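The view shows the tongue (288,270) with the gripped knob (285,500) and its jar (285,400) almost in line with it. I'll fit the rim and lid in this same view for the residual.

```bash
cat > t2.py <<'E'
from h import *
from scipy.optimize import least_squares as LS
s,im,d,c=grab("wrist"); P=cloud(d,c); Z=P[...,2]
print(s["position"],s["force"],s["width"])
def arc(lo,hi,cx,cy,R0,rmax,xmax):
    m=(Z>lo)&(Z<hi)&(d>0)&(np.hypot(P[...,0]-cx,P[...,1]-cy)<rmax)
    q=[]
    for u in range(d.shape[1]):
        v=np.flatnonzero(m[:,u])
        if len(v): q.append(P[v[0],u,:2])   # outermost (lowest x) edge
    q=np.array(q); q=q[q[:,0]<xmax]
    f=lambda p:np.hypot(q[:,0]-p[0],q[:,1]-p[1])-R0
    r=LS(f,[cx,cy],loss="soft_l1",f_scale=.001); print(len(q),r.x.round(4),np.std(r.fun).round(4)); return r.x
A=arc(.026,.034,.5437,.2006,.102,.115,.475)
L=arc(.086,.094,.4695,.2112,.022,.035,.463)
m=(Z>.012)&(Z<.022)&(P[...,0]>.413)&(P[...,0]<.442)&(abs(P[...,1]-.217)<.025)&(d>0); q=P[m]
mid=[]
for x0 in np.arange(.416,.438,.003):
    k=abs(q[:,0]-x0)<.0015; mid.append([x0,(q[k,1].min()+q[k,1].max())/2])
mid=np.array(mid); pf=np.polyfit(*mid.T,1); print("slope",pf[0],"y at A.x",np.polyval(pf,A[0]),"at lid",np.polyval(pf,L[0]))
t=mid.mean(0)-A; th=np.arctan2(t[1],t[0]); l=L-A; tl=np.arctan2(l[1],l[0]); g=np.array(s["position"][:2])-A
print("tongue",th,"lid",tl,np.hypot(*l),"tcp",np.arctan2(g[1],g[0]),np.hypot(*g),"err mm",75*(th-tl))
E
python3 t2.py
```

```text
[0.47010273 0.21130393 0.09921979] [ 5.75280715 -2.16260836 -8.25374606] 0.2142135312286625
166 [0.5446 0.2004] 0.0003
61 [0.4701 0.2111] 0.0002
slope -0.12443095213668356 y at A.x 0.20304045782974417 at lid 0.21231486853076031
tongue 2.995622895319057 lid 2.998700178986276 0.0753020569027905 tcp 2.995940870788118 0.07531608619984285 err mm -0.23079627504141165
```

```bash
python3 -c "
from cell import arm; print(arm.sign_off())"
```

```text
the job is handed in; nothing more can be done
None
```

The spatula lies flat in the empty compartment, the same way round as the mirror, and the knobbed jar is at the front with the knob still gripped. It lines up with the tongue to about 1 mm by my last camera fit, and the job is handed in.

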